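# Stand the fallen pump bottle on its drip plate, spout over the cup

### The arm

A 6-joint arm with a two-finger parallel gripper is mounted at the origin on the work surface. World frame = base frame: x ahead of the robot, y to its left, z up, the work surface at z = 0. Lengths are in mm, angles in degrees, forces in N, time in s.
With the tool pointing down it reaches from about 300 to 850 mm from the base axis. Payload 4.2 kg.
Tool frame: the origin (TCP) lies at the very end of the fingers, on their centre line; the grasp point (between the pads) lies 19 mm behind it; z points along the fingers, y is the line along which they close (so a half turn about z gives the same grasp; the last joint's range is limited). The gripper opens to 91 mm and grips with 3 to 60 N. Pads are 32 mm wide; open, the fingers measure 118 mm over their backs; the gripper's body (76 mm by 178 mm) begins 60 mm behind the grasp point.
Start: joints at [-71.448, 18.312, 89.639, -0, 72.044, -1.146], TCP at [193.818, -541.369, 193.576] pointing down, gripper open.
Joint ranges: [-177.97, 177.97], [-48.28, 115.42], [12.27, 149.76], [-77.06, 257.06], [2.81, 150.46], [-146.56, 146.56]. Speed limits (degrees/s): [147.25, 147.25, 180, 180, 180, 180].

### API

Orientations are given as [roll, pitch, yaw] about the fixed x, y, z axes, in that order (R = Rz(yaw) Ry(pitch) Rx(roll)).
In Python, from workcell import env, grab_frame gives the robot as it stands. The module is installed in compiled form; this text tells all that it offers.
- The arm moves only by the tool move_arm, never from a script. Its argument "plan" is a list of rows, each an object of numbers: "tx", "ty", "tz": the shift along the tool's x, y, z in cm; "wx", "wy", "wz": the turn, a rotation vector about the tool's x, y, z in rad. In form: [{"tx": .., "ty": .., "tz": .., "wx": .., "wy": .., "wz": ..}, ...]. A call has 1 to 12 rows; each row shifts and turns the commanded pose from where the row before left it, along the tool's axes as they then stand; what a row does not reach is not made up. A row lasts 1/12 s, in which the tool goes at most 41.7 mm and 7.16 degrees, less where a joint would pass 70% of its speed; a pose out of reach is approached as far as the arm can. A call is refused whole if a number of a shift passes 4.17 or a number of a turn 0.125, either way. A call with a gripper value outside its range is refused whole. "gripper" is the finger opening in cm, from 0 to 9.12, set as the call begins (left out, the last holds). The fingers move at their own pace and stop on an object; "force" is the grip in N (left out, the last holds). Time passes only in rows, so rows that do not move let the fingers close. It gives the time, the measured TCP pose, the force, the opening and the grip force at its end, in the units of the state.
- env.state(): the state, without advancing time (a new reading comes with each control period).
- grab_frame(name): name is "scene" or "side" or "wrist"; returns a dict with "color" (420x560x3 uint8, red, green, blue), "vfov" (degrees; the focal length in pixels is half the picture's height over the tangent of half this angle, whatever the lens; pixels are square), "cx", "cy" (the principal point, pixels), "k1" (the pictures are not rectified: a ray, as slopes to the right and down, at radius r is drawn at 1 + k1 r^2 times it, then the intrinsics apply), "view" (4x4, takes a point from world to camera coordinates). Camera axes: x right, y up, looking along -z (the intrinsics and any distortion apply to the point x, -y, -z); pixel columns grow to the right and rows downward; lengths in mm; the calibration is good to about 2 mm. A picture is of the moment at which its call begins. There is no depth.
- env.job_done(): hands the job in; it is judged then, once.
The state is a dict: "time_s": time; "qpos": joint angles; "qvel": joint speeds; "effort": joint torques, N m; "ee_pos": TCP position; "ee_rot": TCP orientation; "force": force on the tool from outside, world axes, zero at the start; "torque": the same for the moment, N m; "gripper_width": finger opening in mm; "gripper_force": force on a finger pad.
Only numpy, scipy, OpenCV 4.12 (cv2) and the standard library are available. Lean on these libraries where they do the work, as an engineer would, in place of code of your own. Each camera call takes 0.05 s, during which the arm holds its last target. There are 200 camera calls.

### The job

The pump bottle has fallen over on the bench beside the heat presses. Stand it upright on the round drip plate in the steel tray, turned so that the tip of its spout is right over the little drip cup, and let go of it. Leave the two ink jars in the tray and the other things on the bench where they are.

Things in the scene. Friction and masses are not known exactly. Their poses are not given: they have to be found in the camera images.
- pump_bottle: White pump bottle, 184 mm tall, 0.3 kg, lying on a flat side, spout level. Origin: centre of its underside; z along its axis to the pump, x the way the spout points. Square body 60 x 60 mm up to z = 100 mm, shoulder to 114, round grey barrel 32 mm in diameter to 172 (the place to grip), on top the spout: a level bar 14 mm wide, z = 172 to 184, x = -16 to +64 mm.
- spout_tip (a point): Underside of the outer end of the bottle's spout, at (64, 0, 172) mm in the bottle's frame.
- barrel (a point): Point on the bottle's axis in the middle of the pump barrel, 140 mm above the base.
- drip_plate: Bare aluminium drip plate, fixed on the floor of the tray: a flat disc 100 mm in diameter and 5 mm thick, with a small round drip cup on its edge. Origin: centre of its underside, z up; x points from the disc's centre to the cup.
- plate_center (a point): Centre of the disc's upper face (where the bottle stands).
- drip_cup (a point): Centre of the mouth of the drip cup, 64 mm from the disc's axis, 16 mm above the plate's underside; the mouth is 28 mm across outside and about 23 mm inside.
- tray: Shallow fixed steel tray, 360 x 150 mm, rim 14 mm high, wall and floor 4 mm thick. Origin: centre of its underside; x along its length. Along it, 105 mm apart, are three places in a row: the drip plate has one, the jars the other two, in any order.
- jar_a: White ink jar with grey lid, 68 mm in diameter, 85 mm tall, standing in the tray. Origin: centre of its underside, z up.
- jar_b: A second ink jar like jar_a, standing in the tray. Origin: centre of its underside, z up.
- tape_roll: Brown roll of tape lying flat on the bench, 100 mm in diameter, 48 mm high. Origin: centre of its underside.
- platen_pad: Black rubber-faced platen block, 160 x 120 x 30 mm, lying on the bench. Origin: centre of its underside.
Not all that is in view belongs to the job. Of the things that look like the drip_plate, the smaller one is meant. Leave any yellow look-alike of the pump_bottle alone.

How it is judged (in metres and radians):
At the end, for the whole second after the job is handed in: The bottle stands still and upright (within 0.06 rad), flat on the drip plate (within 3 mm in height, 15 mm of its centre), the spout tip within 11 mm horizontally of the drip cup's centre; both jars still stand within 20 mm, the tape roll and platen block within 30 mm, of where they were (angle between pump_bottle's own z axis and vertical below 0.06 rad and height (world z) of spout_tip above 0.15 m and distance between pump_bottle and plate_center below 0.015 m and z of pump_bottle in the frame of plate_center between -0.003 and 0.003 m and horizontal distance between spout_tip and drip_cup below 0.011 m and linear speed of pump_bottle below 0.02 m/s and distance of each of jar_a, jar_b from where it was at the start of the episode below 0.02 m and angle between each of jar_a, jar_b's own z axis and vertical below 0.1 rad and distance of each of tape_roll, platen_pad from where it was at the start of the episode below 0.03 m); the robot touches nothing.
It fails at once if an ink jar is knocked over (angle between any of jar_a, jar_b's own z axis and vertical above 0.5 rad).
It also fails if it takes over 61 s, if anything falls off the work surface, if the arm or the gripper's body presses on something with over 40 N, if the wrist force passes 120 N, or if a joint passes its speed limit or range.

## Working session

There is one attempt and no reset: what is moved stays moved. The work goes in short steps, Python scripts to look and compute and a tool call to move; the robot and the scene stay as the last step left them, time stands still between calls to the robot, and variables do not carry over. Pictures are saved under pics/ and viewed, at most 10 in all, crops included, and the job is handed in when it is done.

Besides the shell and the picture viewer there is one more tool, called after "Request:" as a command line: name --argument value ..., lists and objects as JSON in quotes. move_arm: Moves the arm, as the interface text tells. Its arguments: {"type":"object","properties":{"plan":{"type":"array","items":{"type":"object","properties":{"tx":{"type":"number"},"ty":{"type":"number"},"tz":{"type":"number"},"wx":{"type":"number"},"wy":{"type":"number"},"wz":{"type":"number"}}}},"gripper":{"type":"number"},"force":{"type":"number"}},"required":["plan"]}

```bash
mkdir -p pics; cat > h.py <<'E'
import numpy as np,cv2,pickle
from workcell import env,grab_frame
def K(f):
    h,w=f["color"].shape[:2]; F=h/2/np.tan(np.radians(f["vfov"])/2)
    return np.array([[F,0,f["cx"]],[0,F,f["cy"]],[0,0,1.]]),np.array([f["k1"],0,0,0,0.])
def ray(f,p):
    k,d=K(f); u=cv2.undistortPoints(np.array([[p]],float),k,d,None,None,None).ravel()
    V=np.array(f["view"]);R=V[:3,:3];c=-R.T@V[:3,3]
    v=R.T@np.array([u[0],-u[1],-1]);return c,v/np.linalg.norm(v)
def onz(f,p,z):
    c,v=ray(f,p);return c+v*(z-c[2])/v[2]
def tri(fs,ps):
    A=np.zeros((3,3));b=np.zeros(3)
    for f,p in zip(fs,ps):
        c,v=ray(f,p);M=np.eye(3)-np.outer(v,v);A+=M;b+=M@c
    x=np.linalg.solve(A,b);return x,[np.linalg.norm(np.cross(x-ray(f,p)[0],ray(f,p)[1])) for f,p in zip(fs,ps)]
def proj(f,P):
    V=np.array(f["view"]);k,d=K(f);P=np.atleast_2d(P);c=P@V[:3,:3].T+V[:3,3]
    return cv2.projectPoints((c*[1,-1,-1])[:,None],np.zeros(3),np.zeros(3),k,d)[0][:,0]
def grab(n,tag):
    f=grab_frame(n);pickle.dump(f,open(f"pics/{tag}.pkl","wb"));cv2.imwrite(f"pics/{tag}.png",f["color"][...,::-1]);return f
def load(t): return pickle.load(open(f"pics/{t}.pkl","rb"))
E
python3 - <<'E'
from h import *
a=grab("scene","sc0");b=grab("side","si0");w=grab("wrist","w0")
for f in(a,b,w): c,v=ray(f,(280,210));print(c.round(),v.round(2),f["vfov"],f["k1"])
s=env.state();print(s["ee_pos"],s["ee_rot"],s["time_s"])
E
```

```text
[1226. -114.  911.] [-0.61  0.06 -0.79] 55.80019936132395 0.01068657430543239
[ 420. -975.  686.] [ 0.12  0.82 -0.56] 49.0043873665696 -0.10688538621791148
[ 271. -513.  384.] [-0.25 -0.08 -0.96] 68.80559455633977 -0.06847331921438972
[ 193.68393874 -540.94963025  192.90143999] [-1.79918471e+02  3.07615109e-04  1.96993499e+01] 0.15
```

View pics/sc0.png

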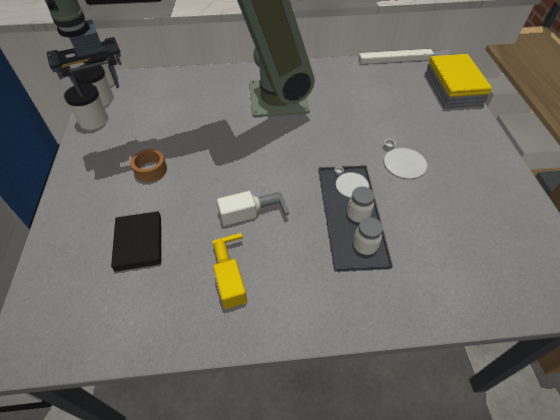

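View pics/si0.png

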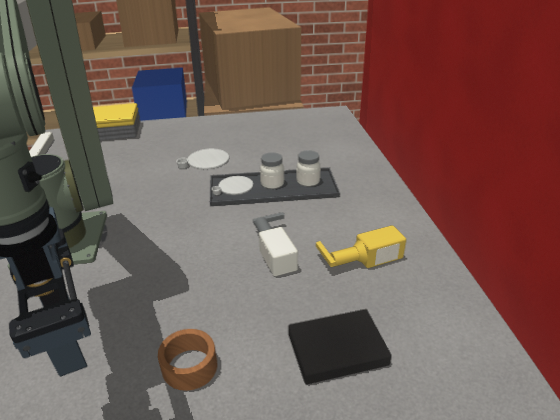

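Scene view: the white bottle lies with its body at (238,208), barrel at (262,203) and spout tip at (287,214). A yellow look-alike lies at (230,275). There are two plates: one in the tray at (352,185) with its cup at (339,170), and a larger one on the bench at (405,163) with its cup at (390,144). The one in the tray is smaller and sits in the row with the jars, so it is the one meant. I'll confirm this in an enlarged crop and measure coarsely.

```bash
python3 - <<'E'
from h import *
a=load("sc0");b=load("si0")
A=cv2.resize(a["color"][130:280,200:440],None,fx=3.3,fy=3.3,interpolation=cv2.INTER_CUBIC)
cv2.imwrite("pics/c1.png",A[:500,:,::-1])
B=cv2.resize(b["color"][140:290,170:350],None,fx=4,fy=4,interpolation=cv2.INTER_CUBIC)
cv2.imwrite("pics/c2.png",B[...,::-1])
E
```

```text
(no output)
```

View pics/c1.png

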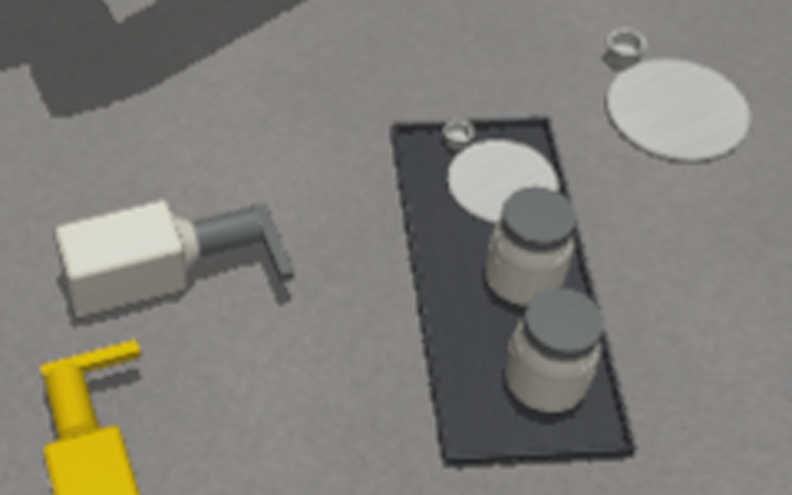

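View pics/c2.png

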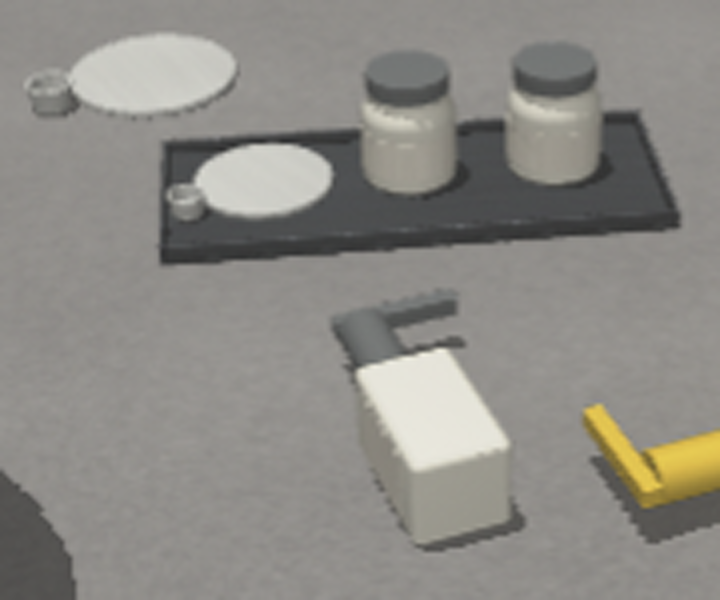

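```bash
python3 - <<'E'
from h import *
a=load("sc0");b=load("si0")
P=dict(cup=((458,127),(186,190)),plate=((503,181),(264,180)),LL=((57,230),(412,470)),LH=((167,202),(356,375)),HH=((186,244),(445,350)),HL=((73,270),(510,440)),
tip=((287,272),(457,296)),root=((262,210),(338,320)),j1=((540,217),(407,72)),j2=((563,324),(555,62)))
R={}
for k,(p,q) in P.items():
    x,e=tri((a,b),((200+p[0]/3.3-.35,130+p[1]/3.3-.35),(170+q[0]/4-.4,140+q[1]/4-.4)));R[k]=x;print(k,x.round(1),np.round(e,1))
d=R["cup"]-R["plate"];print("cup dir",np.degrees(np.arctan2(d[1],d[0])),np.hypot(*d[:2]))
ax=(R["LH"]+R["HH"]-R["LL"]-R["HL"])/2;print("axis",np.degrees(np.arctan2(ax[1],ax[0])),np.linalg.norm(ax))
c=(R["LH"]+R["HH"]+R["LL"]+R["HL"])/4;print("bodycentre",c, "barrel",c[:2]+90*ax[:2]/np.linalg.norm(ax[:2]))
s=R["tip"]-R["root"];print("spout dir",np.degrees(np.arctan2(s[1],s[0])),np.linalg.norm(s))
print(env.state()["ee_pos"],env.state()["ee_rot"])
E
```

```text
cup [401.7 148.   21.9] [0.1 0.1]
plate [457.7 180.8   5. ] [0.1 0.1]
LL [ 511.9 -220.3   53.1] [1.3 1.3]
LH [ 491.2 -127.    51.7] [0.4 0.4]
HH [ 543.7 -114.5   55.2] [2.1 2.1]
HL [ 564.7 -208.2   59.5] [2.1 2.1]
tip [564.7 -31.4  34.1] [1.1 1.1]
root [490.  -44.1  31.7] [1.3 1.3]
j1 [564.7 177.8  83.3] [0.9 0.9]
j2 [670.8 171.2  83.9] [2. 2.]
cup dir -149.59718074268696 64.91941618318818
axis 102.55342829363398 95.89145300478037
bodycentre [ 527.84932974 -167.4891514    54.85627474] barrel [508.28783736 -79.64071364]
spout dir 9.636541807637451 75.81867690769154
[ 193.68393874 -540.94963025  192.90143999] [-1.79918471e+02  3.07615109e-04  1.96993499e+01]
```

```bash
cat >> h.py <<'E'
from scipy.spatial.transform import Rotation as Ro
az=lambda d:np.array([np.cos(np.radians(d)),np.sin(np.radians(d)),0]);DN=np.array([0,0,-1.])
def frame(z,y): return np.column_stack([np.cross(y,z),y,z])
def Rgrasp(axis,t,sg): return frame(np.cos(t)*DN-np.sin(t)*az(axis),sg*az(axis-90))
def Rfinal(cup,t,sg): return frame(np.cos(t)*az(cup+90)+np.sin(t)*DN,sg*az(cup))
E
python3 - <<'E'
from h import *
t=np.radians(30)
def wr(R,j1,s):
    W=Ro.from_euler("ZY",[j1,s],degrees=True).as_matrix().T@R@Ro.from_euler("z",-90,degrees=True).as_matrix()
    return Ro.from_matrix(W).as_euler("ZYZ",degrees=True).round()
s=env.state()
print("check",wr(Ro.from_euler("xyz",s["ee_rot"],degrees=True).as_matrix(),-71.448,107.951))
for sg in(1,-1):
    G=Rgrasp(102.5,t,sg);F=Rfinal(-150,t,sg)
    print(sg,"grasp",wr(G,-2,110),"final",wr(F,47,110),wr(F,40,100),wr(F,50,125))
    # intermediate by slerp
    from scipy.spatial.transform import Slerp
    S=Slerp([0,1],Ro.from_matrix([G,F]));print([wr(S(u).as_matrix(),-2+49*u,110).tolist() for u in(.25,.5,.75)],np.degrees((Ro.from_matrix(G).inv()*Ro.from_matrix(F)).magnitude()))
E
```

```text
check [-0. 72. -1.]
1 grasp [-32.  66.  -2.] final [ -56.   94. -154.] [ -59.   94. -166.] [ -55.   87. -140.]
[[-33.0, 60.0, 49.0], [-45.0, 61.0, 105.0], [-55.0, 74.0, 158.0]] 167.64977954131072
-1 grasp [-32.  66. 178.] final [-56.  94.  26.] [-59.  94.  14.] [-55.  87.  40.]
[[-33.0, 60.0, -131.0], [-45.0, 61.0, -75.0], [-55.0, 74.0, -22.0]] 167.64977954131072
```

```bash
cat >> h.py <<'E'
def steps(p0,R0,p1,R1,N,nd=3):
    w=(Ro.from_matrix(R0.T@R1)).as_rotvec()/N;w=w.round(nd+1)
    S=sum(Ro.from_rotvec(k*w).as_matrix() for k in range(N))
    d=np.linalg.solve(S,R0.T@(p1-p0)).round(1);
    R=R0.copy();p=p0.copy()
    for _ in range(N): p=p+R@d;R=R@Ro.from_rotvec(w).as_matrix()
    print(f"N={N}",dict(zip(("tx","ty","tz","wx","wy","wz"),[*(d/10).round(2),*w])),"end",p.round(1),"err",(p-p1).round(1),"rot",np.degrees(np.linalg.norm(Ro.from_matrix(R.T@R1).as_rotvec())).round(2))
    return p,R
def cur():
    s=env.state();return np.array(s["ee_pos"]),Ro.from_euler("xyz",s["ee_rot"],degrees=True).as_matrix()
E
python3 - <<'E'
from h import *
t=np.radians(30);G=Rgrasp(102.5,t,1);g=np.array([508.5,-79.5,30])
p,R=cur();pre=g+19*G[:,2]-130*G[:,2]
print(pre); steps(p,R,pre,G,24)
E
```

```text
[496.48760143 -25.3155716  126.12881982]
N=24 {'tx': np.float64(2.73), 'ty': np.float64(-0.05), 'tz': np.float64(-0.41), 'wx': np.float64(-0.0158), 'wy': np.float64(-0.0179), 'wz': np.float64(-0.0587)} end [496.4 -25.6 125.8] err [-0.1 -0.3 -0.3] rot 0.03
```

Request:
move_arm --plan '[{"tx":2.73,"ty":-0.05,"tz":-0.41,"wx":-0.0158,"wy":-0.0179,"wz":-0.0587},{"tx":2.73,"ty":-0.05,"tz":-0.41,"wx":-0.0158,"wy":-0.0179,"wz":-0.0587},{"tx":2.73,"ty":-0.05,"tz":-0.41,"wx":-0.0158,"wy":-0.0179,"wz":-0.0587},{"tx":2.73,"ty":-0.05,"tz":-0.41,"wx":-0.0158,"wy":-0.0179,"wz":-0.0587},{"tx":2.73,"ty":-0.05,"tz":-0.41,"wx":-0.0158,"wy":-0.0179,"wz":-0.0587},{"tx":2.73,"ty":-0.05,"tz":-0.41,"wx":-0.0158,"wy":-0.0179,"wz":-0.0587},{"tx":2.73,"ty":-0.05,"tz":-0.41,"wx":-0.0158,"wy":-0.0179,"wz":-0.0587},{"tx":2.73,"ty":-0.05,"tz":-0.41,"wx":-0.0158,"wy":-0.0179,"wz":-0.0587},{"tx":2.73,"ty":-0.05,"tz":-0.41,"wx":-0.0158,"wy":-0.0179,"wz":-0.0587},{"tx":2.73,"ty":-0.05,"tz":-0.41,"wx":-0.0158,"wy":-0.0179,"wz":-0.0587},{"tx":2.73,"ty":-0.05,"tz":-0.41,"wx":-0.0158,"wy":-0.0179,"wz":-0.0587},{"tx":2.73,"ty":-0.05,"tz":-0.41,"wx":-0.0158,"wy":-0.0179,"wz":-0.0587}]' --gripper 9.1

```text
time_s: 1.15
ee_pos: [443.9, -334.2, 204.6]
ee_rot: [174.1, 15.0, 59.7]
force: [0.1, 1.0, 0.5]
gripper_width: 90.7
gripper_force: 0.0
```

```bash
python3 - <<'E'
from h import *
t=np.radians(30);G=Rgrasp(102.5,t,1);g=np.array([508.5,-79.5,30])
p,R=cur();pre=g+19*G[:,2]-130*G[:,2];s=env.state()
print(p,s["ee_rot"],s["qpos"],s["time_s"]); steps(p,R,pre,G,12)
E
```

```text
[ 443.93394064 -334.20875311  204.55686454] [174.05067044  15.03117496  59.71589934] [-28.54795811  13.08934268  97.4856141  -16.77664057  64.70642171
   7.53343992] 1.15
N=12 {'tx': np.float64(2.72), 'ty': np.float64(-0.05), 'tz': np.float64(-0.41), 'wx': np.float64(-0.0156), 'wy': np.float64(-0.0177), 'wz': np.float64(-0.0585)} end [496.7 -25.9 126.3] err [ 0.2 -0.6  0.2] rot 0.03
```

Request:
move_arm --plan '[{"tx":2.72,"ty":-0.05,"tz":-0.41,"wx":-0.0156,"wy":-0.0177,"wz":-0.0585},{"tx":2.72,"ty":-0.05,"tz":-0.41,"wx":-0.0156,"wy":-0.0177,"wz":-0.0585},{"tx":2.72,"ty":-0.05,"tz":-0.41,"wx":-0.0156,"wy":-0.0177,"wz":-0.0585},{"tx":2.72,"ty":-0.05,"tz":-0.41,"wx":-0.0156,"wy":-0.0177,"wz":-0.0585},{"tx":2.72,"ty":-0.05,"tz":-0.41,"wx":-0.0156,"wy":-0.0177,"wz":-0.0585},{"tx":2.72,"ty":-0.05,"tz":-0.41,"wx":-0.0156,"wy":-0.0177,"wz":-0.0585},{"tx":2.72,"ty":-0.05,"tz":-0.41,"wx":-0.0156,"wy":-0.0177,"wz":-0.0585},{"tx":2.72,"ty":-0.05,"tz":-0.41,"wx":-0.0156,"wy":-0.0177,"wz":-0.0585},{"tx":2.72,"ty":-0.05,"tz":-0.41,"wx":-0.0156,"wy":-0.0177,"wz":-0.0585},{"tx":2.72,"ty":-0.05,"tz":-0.41,"wx":-0.0156,"wy":-0.0177,"wz":-0.0585},{"tx":2.72,"ty":-0.05,"tz":-0.41,"wx":-0.0156,"wy":-0.0177,"wz":-0.0585},{"tx":2.72,"ty":-0.05,"tz":-0.41,"wx":-0.0156,"wy":-0.0177,"wz":-0.0585}]'

```text
time_s: 2.15
ee_pos: [496.8, -25.6, 126.3]
ee_rot: [180.0, 30.0, 102.5]
force: [-0.6, -0.4, -0.0]
gripper_width: 91.4
gripper_force: 0.0
```

```bash
python3 - <<'E'
from h import *
f=grab("wrist","w1");s=env.state();print(s["ee_pos"],s["ee_rot"],s["qpos"],s["time_s"])
g=np.array([508.5,-79.5,30.]);
P=[g,g+44*az(102.5)+64*az(12.5),g+44*az(102.5)-16*az(12.5),g-40*az(102.5)+[0,0,30]+30*az(12.5),g-40*az(102.5)+[0,0,30]-30*az(12.5)]
im=f["color"][...,::-1].copy()
for q in proj(f,P): cv2.drawMarker(im,tuple(int(v) for v in q.round()),(0,0,255),1,9)
cv2.imwrite("pics/w1m.png",im)
print(proj(f,P).round(1).tolist())
E
```

```text
[494.58400409 -21.87823381 123.50019621] [-179.71519772   29.78962097  102.88194094] [ 16.91506919  16.39261381 111.41517081 -34.89156492  59.96844334
  24.04701653] 2.2
[[281.9, 208.9], [351.2, 175.0], [264.3, 175.0], [310.6, 256.0], [253.4, 256.0]]
```

View pics/w1m.png

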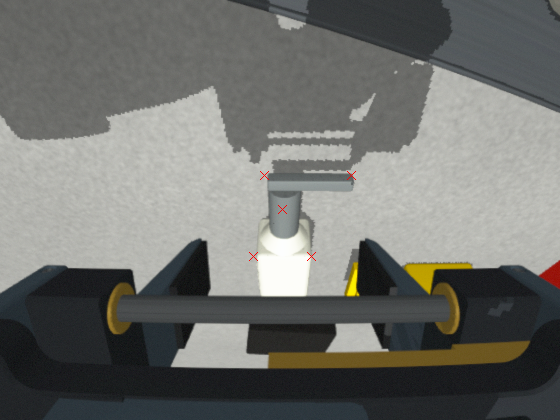

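Wrist view: the barrel is centred near (284,209) and the spout bar runs from (266,182) to (354,182). My predictions are about 2 px to the left, so the pose is good to about 2 mm. Next I'll refine it on a settled frame and plan the grasp.

```bash
python3 - <<'E'
from h import *
f=grab("wrist","w2");s=env.state();p,R=cur();print(p,s["ee_rot"],s["qpos"],s["time_s"])
im=f["color"].astype(int)
g=np.array([508.5,-79.5,30.])
print(proj(f,[g,g-30*az(102.5)+[0,0,16]]).round(1))
for r in (198,204,210,216): print(r,im[r,258:312:1].sum(1).tolist())
for c in(278,310,340): print(c,im[168:200,c].sum(1).tolist())
E
```

```text
[495.10761676 -24.07781025 124.70414955] [-179.72373028   29.88446013  102.75794911] [ 16.70385134  16.34366913 111.32404549 -34.9700946   60.07455203
  23.94158511] 2.25
[[283.4 214.1]
 [283.2 244.6]]
198 [566, 561, 559, 559, 553, 561, 573, 580, 572, 571, 543, 448, 334, 320, 325, 311, 299, 286, 279, 296, 295, 299, 300, 296, 296, 291, 295, 298, 291, 291, 291, 300, 300, 296, 298, 291, 286, 273, 287, 299, 296, 299, 315, 293, 297, 352, 506, 563, 559, 565, 547, 539, 535, 552]
204 [565, 569, 566, 561, 555, 555, 556, 562, 566, 563, 557, 486, 367, 318, 341, 357, 379, 401, 405, 414, 417, 430, 434, 442, 445, 442, 446, 443, 445, 435, 438, 444, 431, 428, 427, 422, 410, 401, 393, 382, 353, 331, 309, 263, 312, 389, 516, 575, 567, 571, 567, 570, 569, 574]
210 [562, 560, 557, 553, 558, 553, 555, 557, 559, 570, 567, 512, 367, 310, 335, 360, 385, 400, 408, 420, 417, 430, 432, 447, 452, 453, 451, 452, 448, 452, 452, 449, 439, 436, 429, 419, 409, 401, 384, 371, 343, 319, 294, 279, 347, 413, 512, 555, 556, 551, 550, 555, 555, 554]
216 [538, 533, 540, 553, 570, 576, 579, 568, 559, 556, 551, 551, 407, 317, 340, 362, 376, 403, 415, 426, 425, 436, 437, 447, 455, 455, 457, 450, 453, 447, 448, 440, 433, 430, 419, 414, 398, 389, 377, 355, 330, 296, 270, 299, 326, 333, 368, 469, 546, 554, 555, 554, 560, 556]
278 [333, 331, 336, 342, 337, 329, 326, 325, 327, 336, 333, 292, 288, 289, 292, 301, 304, 305, 345, 450, 473, 465, 464, 462, 462, 455, 454, 426, 327, 294, 295, 295]
310 [327, 332, 328, 329, 337, 339, 343, 358, 453, 559, 533, 364, 286, 284, 294, 290, 298, 300, 328, 417, 478, 466, 457, 454, 455, 449, 444, 449, 445, 529, 535, 546]
340 [313, 317, 320, 322, 335, 335, 337, 372, 531, 561, 546, 397, 287, 277, 269, 292, 298, 301, 318, 386, 469, 464, 461, 456, 455, 451, 453, 443, 456, 494, 565, 575]
```

```bash
cat >> h.py <<'E'
def fk_rows(q,z):
    j1,j2,j23=np.radians(q[0]),np.radians(q[1]),np.radians(q[1]+q[2]);s,c=np.sin,np.cos
    rad=np.array([c(j1),s(j1),0]);k=np.array([0,0,1.])
    return np.column_stack([z,k,rad,rad*s(j2)+k*c(j2),rad*s(j23)+k*c(j23),rad*c(j23)-k*s(j23)])
E
python3 - <<'E'
from h import *
f=load("w2")
g=np.array([508.5,-79.5,30.]);a=az(102.5);s=az(12.5);k=np.array([0,0,1.])
print(proj(f,[g+44*a+7*k+20*s,g+32*a+7*k+20*s,g+44*a-7*k+20*s]).round(1).tolist())
st=env.state();p,R=cur()
D=[([-71.448,18.312,89.639],[193.818,-541.369,193.576],[180,0,19.7]),([-28.54795811,13.08934268,97.4856141],[443.93394064,-334.20875311,204.55686454],[174.05067044,15.03117496,59.71589934]),([16.91506919,16.39261381,111.41517081],[494.584,-21.878,123.5],[-179.715,29.7896,102.882]),(st["qpos"],p,st["ee_rot"])]
A=np.vstack([fk_rows(q,Ro.from_euler("xyz",e,degrees=True).as_matrix()[:,2]) for q,_,e in D]);b=np.concatenate([x for _,x,_ in D])
print(np.linalg.svd(A)[1].round(2))
x0=np.array([250,350,0,350,350,0.])
for lam in(.003,.02):print((x0+np.linalg.lstsq(np.vstack([A,lam*np.eye(6)]),np.r_[b-A@x0,np.zeros(6)],rcond=None)[0]).round(1),np.abs(A@(np.linalg.lstsq(A,b,rcond=None)[0])-b).max())
sft=g+2.5*s
G=Rgrasp(102.5,np.radians(30),1);steps(p,R,sft+19*G[:,2],G,10)
E
```

```text
[[305.7, 185.9], [304.9, 195.7], [304.9, 176.1]]
[3.92 2.85 0.67 0.26 0.23 0.05]
[330.4 149.5  16.9 563.6 411.8  34.8] 10.852421621434473
[330.2 179.1  25.7 532.5 411.6  34.8] 10.852421621434473
N=10 {'tx': np.float64(-0.02), 'ty': np.float64(0.04), 'tz': np.float64(1.3), 'wx': np.float64(-0.0003), 'wy': np.float64(-0.0002), 'wz': np.float64(0.0004)} end [513.3 -88.3  13. ] err [ 0.3 -0.  -0.5] rot 0.02
```

Request:
move_arm --plan '[{"tz":1.3,"ty":0.04,"tx":-0.02},{"tz":1.3,"ty":0.04,"tx":-0.02},{"tz":1.3,"ty":0.04,"tx":-0.02},{"tz":1.3,"ty":0.04,"tx":-0.02},{"tz":1.3,"ty":0.04,"tx":-0.02},{"tz":1.3,"ty":0.04,"tx":-0.02},{"tz":1.3,"ty":0.04,"tx":-0.02},{"tz":1.3,"ty":0.04,"tx":-0.02},{"tz":1.3,"ty":0.04,"tx":-0.02},{"tz":1.3,"ty":0.04,"tx":-0.02},{},{}]'

```text
schema error: expected keys tx, ty, tz, wx, wy, wz
```

Request:
move_arm --plan '[{},{},{},{},{},{},{},{},{},{}]' --gripper 2.0 --force 35

```text
schema error: expected keys tx, ty, tz, wx, wy, wz
```

Request:
move_arm --plan '[{"tx":-0.02,"ty":0.04,"tz":1.3,"wx":0,"wy":0,"wz":0},{"tx":-0.02,"ty":0.04,"tz":1.3,"wx":0,"wy":0,"wz":0},{"tx":-0.02,"ty":0.04,"tz":1.3,"wx":0,"wy":0,"wz":0},{"tx":-0.02,"ty":0.04,"tz":1.3,"wx":0,"wy":0,"wz":0},{"tx":-0.02,"ty":0.04,"tz":1.3,"wx":0,"wy":0,"wz":0},{"tx":-0.02,"ty":0.04,"tz":1.3,"wx":0,"wy":0,"wz":0},{"tx":-0.02,"ty":0.04,"tz":1.3,"wx":0,"wy":0,"wz":0},{"tx":-0.02,"ty":0.04,"tz":1.3,"wx":0,"wy":0,"wz":0},{"tx":-0.02,"ty":0.04,"tz":1.3,"wx":0,"wy":0,"wz":0},{"tx":-0.02,"ty":0.04,"tz":1.3,"wx":0,"wy":0,"wz":0},{"tx":0,"ty":0,"tz":0,"wx":0,"wy":0,"wz":0},{"tx":0,"ty":0,"tz":0,"wx":0,"wy":0,"wz":0}]'

```text
time_s: 3.25
ee_pos: [514.7, -92.2, 15.0]
ee_rot: [-180.0, 29.9, 102.2]
force: [1.1, -0.1, 0.7]
gripper_width: 90.9
gripper_force: 0.0
```

```bash
python3 - <<'E'
from h import *
for _ in range(3):
    f=grab("wrist","w3");print(cur()[0].round(1))
p,R=cur();G=Rgrasp(102.5,np.radians(30),1);steps(p,R,np.array([511,-79,30.])+19*G[:,2],G,2)
E
```

```text
[515.1 -91.8  15.5]
[515.3 -91.5  15.8]
[515.5 -91.3  15.9]
N=2 {'tx': np.float64(0.21), 'ty': np.float64(-0.09), 'tz': np.float64(0.02), 'wx': np.float64(-0.0001), 'wy': np.float64(-0.0004), 'wz': np.float64(-0.002)} end [513.  -88.3  13.5] err [-0.1 -0.  -0.1] rot 0.0
```

Request:
move_arm --plan '[{"tx":0.21,"ty":-0.09,"tz":0.02,"wx":0,"wy":0,"wz":-0.002},{"tx":0.21,"ty":-0.09,"tz":0.02,"wx":0,"wy":0,"wz":-0.002},{"tx":0,"ty":0,"tz":0,"wx":0,"wy":0,"wz":0}]'

```text
time_s: 3.65
ee_pos: [512.1, -87.9, 12.8]
ee_rot: [-179.9, 29.9, 102.6]
force: [-0.9, 0.4, -0.1]
gripper_width: 90.8
gripper_force: 0.0
```

Request:
move_arm --plan '[{"tx":0,"ty":0,"tz":0,"wx":0,"wy":0,"wz":0},{"tx":0,"ty":0,"tz":0,"wx":0,"wy":0,"wz":0},{"tx":0,"ty":0,"tz":0,"wx":0,"wy":0,"wz":0},{"tx":0,"ty":0,"tz":0,"wx":0,"wy":0,"wz":0},{"tx":0,"ty":0,"tz":0,"wx":0,"wy":0,"wz":0},{"tx":0,"ty":0,"tz":0,"wx":0,"wy":0,"wz":0},{"tx":0,"ty":0,"tz":0,"wx":0,"wy":0,"wz":0},{"tx":0,"ty":0,"tz":0,"wx":0,"wy":0,"wz":0},{"tx":0,"ty":0,"tz":0,"wx":0,"wy":0,"wz":0},{"tx":0,"ty":0,"tz":0,"wx":0,"wy":0,"wz":0}]' --gripper 2.0 --force 45

```text
time_s: 4.48
ee_pos: [512.3, -88.4, 12.7]
ee_rot: [-179.9, 29.9, 102.6]
force: [0.4, 0.4, -0.2]
gripper_width: 31.3
gripper_force: 45.0
```

Request:
move_arm --plan '[{"tx":0,"ty":0,"tz":0,"wx":0,"wy":0,"wz":0},{"tx":0,"ty":0,"tz":0,"wx":0,"wy":0,"wz":0},{"tx":0.5,"ty":0,"tz":-0.87,"wx":0,"wy":0,"wz":0},{"tx":0.5,"ty":0,"tz":-0.87,"wx":0,"wy":0,"wz":0},{"tx":0.5,"ty":0,"tz":-0.87,"wx":0,"wy":0,"wz":0},{"tx":0.5,"ty":0,"tz":-0.87,"wx":0,"wy":0,"wz":0},{"tx":0.5,"ty":0,"tz":-0.87,"wx":0,"wy":0,"wz":0},{"tx":0,"ty":0,"tz":0,"wx":0,"wy":0,"wz":0}]' --force 60

```text
time_s: 5.15
ee_pos: [503.8, -43.9, 39.0]
ee_rot: [179.9, 29.9, 102.6]
force: [0.2, 0.5, -2.7]
gripper_width: 31.1
gripper_force: 60.0
```

```bash
cat >> h.py <<'E'
def wrist(R,q):
    W=Ro.from_euler("ZY",[q[0],q[1]+q[2]],degrees=True).as_matrix().T@R@Ro.from_euler("z",-90,degrees=True).as_matrix()
    return Ro.from_matrix(W).as_euler("ZYZ",degrees=True)
E
python3 - <<'E'
from h import *
f=grab("wrist","w4");b=grab("side","si4")
st=env.state();p,R=cur();print(p,st["ee_rot"],st["qpos"],st["force"],wrist(R,st["qpos"]))
D=[([-71.448,18.312,89.639],[193.818,-541.369,193.576],[180,0,19.7]),([-28.54795811,13.08934268,97.4856141],[443.93394064,-334.20875311,204.55686454],[174.05067044,15.03117496,59.71589934]),([16.91506919,16.39261381,111.41517081],[494.584,-21.878,123.5],[-179.715,29.7896,102.882]),([16.70385134,16.34366913,111.32404549],[495.10761676,-24.07781025,124.70414955],[-179.72373028,29.88446013,102.75794911]),(st["qpos"],p,st["ee_rot"])]
A=np.vstack([fk_rows(q,Ro.from_euler("xyz",e,degrees=True).as_matrix()[:,2]) for q,_,e in D]);b_=np.concatenate([x for _,x,_ in D])
x=np.linalg.lstsq(A,b_,rcond=None)[0];print(x.round(1),(A@x-b_).round(1))
c=cv2.resize(b["color"][120:300,150:410],None,fx=2.5,fy=2.5);w=cv2.resize(f["color"],None,fx=.5,fy=.5)
cv2.imwrite("pics/c4.png",np.vstack([c,np.pad(w[60:],((0,0),(0,c.shape[1]-w.shape[1]),(0,0)))])[:600,:,::-1])
E
```

```text
[503.25337065 -45.30770247  38.25107216] [-179.9276736    29.94548237  102.61550809] [ 14.05523385  23.37985771 116.872471   -41.46679306  48.89829087
  31.85696259] [-0.95774915 -0.49410238 -3.42565996] [-41.46679306  48.89829087  31.85696259]
[331.5 122.6   6.6 589.9 413.5  31.1] [-10.6  -4.4   0.6  -3.8  -3.7  -0.2   0.4   0.8  -0.6   0.4   0.9  -0.7
  -0.8   0.6   0.9]
```

View pics/c4.png

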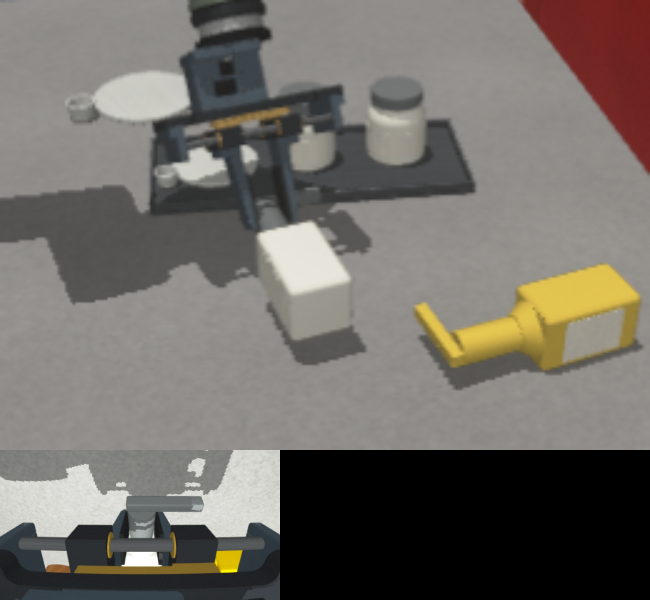

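Side view: the bottle is held and lifted, with its body at (305,275) in the crop and its axis still level. The wrist view (bottom) shows the barrel between the pads. Next I'll check whether the final pose is reachable in one grasp.

```bash
cat >> h.py <<'E'
from scipy.optimize import least_squares
X=np.array([331.5,122.6,6.6,589.9,413.5,31.1])
def ik(p,R,q0=(10,20,110)):
    r=least_squares(lambda q:fk_rows(q,R[:,2])@X-p,q0);return np.r_[r.x,wrist(R,r.x)],np.abs(r.fun).max()
E
python3 - <<'E'
from h import *
T=np.array([457.7,180.8,0])
p,R=cur();print(ik(p,R)[0].round())
for zz in(149,200):
  for t in(15,30):
   F=Rfinal(-150,np.radians(t),1);q,e=ik(T+[0,0,zz]+19*F[:,2],F,(40,20,110));print(zz,t,q.round(),round(e,1))
t=np.radians(30)
print("stand+topdown")
for c in(12.5,-20,-60,-90,-110,-130,-140):
  F=Rfinal(c,t,1);q,e=ik(np.array([480,-20,142])+19*F[:,2],F,(0,20,110));print(c,q.round(),round(e,1))
  for sg in(1,-1):
    D=frame(DN,az(c+90*sg));q,e=ik(np.array([480,-20,121]),D,(0,20,110));print("   td",sg,q.round(),round(e,1))
for sg in(1,-1):
    D=frame(DN,az(-150+90*sg));q,e=ik(T+[0,0,130],D,(20,20,110));print("place",sg,q.round(),round(e,1))
E
```

```text
[ 14.  23. 117. -42.  49.  32.]
149 15 [  55.   36.  113.  -61.   89. -118.] 0.0
149 30 [  52.   28.  112.  -55.   80. -127.] 0.0
200 15 [  55.   31.  111.  -61.   93. -123.] 0.0
200 30 [  52.   24.  109.  -54.   84. -133.] 0.0
stand+topdown
12.5 [-28.  34. 101.  41.  93. -57.] 0.0
   td 1 [  -2.   14.  108.    0.   58. -105.] 0.0
   td -1 [ -2.  14. 108.  -0.  58.  75.] 0.0
-20 [-35.  26. 119.  60.  74. -55.] 0.0
   td 1 [ -2.  14. 108.   0.  58. -72.] 0.0
   td -1 [ -2.  14. 108.  -0.  58. 108.] 0.0
-60 [-32.  15. 142. 103.  52. -64.] 0.0
   td 1 [ -2.  14. 108.   0.  58. -32.] 0.0
   td -1 [ -2.  14. 108.   0.  58. 148.] 0.0
-90 [ -5.  11. 152. 173.  43. -88.] 0.0
   td 1 [ -2.  14. 108.   0.  58.  -2.] 0.0
   td -1 [ -2.  14. 108.   0.  58. 178.] 0.0
-110 [  18.   12.  149. -132.   46. -106.] 0.0
   td 1 [ -2.  14. 108.   0.  58.  18.] 0.0
   td -1 [  -2.   14.  108.    0.   58. -162.] 0.0
-130 [  29.   16.  140.  -95.   55. -118.] 0.0
   td 1 [ -2.  14. 108.   0.  58.  38.] 0.0
   td -1 [  -2.   14.  108.    0.   58. -142.] 0.0
-140 [  31.   19.  134.  -82.   60. -121.] 0.0
   td 1 [ -2.  14. 108.  -0.  58.  48.] 0.0
   td -1 [  -2.   14.  108.    0.   58. -132.] 0.0
place 1 [ 22.  14. 106.   0.  60.  82.] 0.0
place -1 [ 22.  14. 106.   0.  60. -98.] 0.0
```

```bash
cat >> h.py <<'E'
def fk(q):
    R=Ro.from_euler("ZYZYZ",[q[0],q[1]+q[2],q[3],q[4],q[5]],degrees=True).as_matrix()@Ro.from_euler("z",90,degrees=True).as_matrix()
    return fk_rows(q,R[:,2])@X,R
E
python3 - <<'E'
from h import *
T=np.array([457.7,180.8,0]);t=np.radians(30)
p,R=cur();print(p)
hi=np.array([495,-60,270.]);R1=Rgrasp(102.5,t,1);pe,Re=steps(p,R,hi,R1,12)
q0=ik(hi,R1)[0];F=Rfinal(-150,t,1);q1=ik(T+[0,0,265]+19*F[:,2],F,(40,20,110))[0]
print(q0.round(),q1.round())
B=lambda p,R:p-19*R[:,2]+140*(R@R1.T@-az(102.5))
for k in range(1,4):
    u=k/3;q=q0+(q1-q0)*u;pk,Rk=fk(q) if k<3 else (T+[0,0,265]+19*F[:,2],F)
    pe,Re=steps(pe,Re,pk,Rk,12,3);print("base",B(pe,Re).round(),Re[:,2].round(2))
E
```

```text
[503.25337065 -45.30770247  38.25107216]
N=12 {'tx': np.float64(-1.06), 'ty': np.float64(-0.1), 'tz': np.float64(-1.62), 'wx': np.float64(-0.0), 'wy': np.float64(-0.0001), 'wz': np.float64(0.0001)} end [494.6 -60.6 270.2] err [-0.4 -0.6  0.2] rot 0.04
[ 13.   8.  99. -31.  75.   9.] [  52.   19.  105.  -53.   89. -140.]Traceback (most recent call last):
  File "<stdin>", line 9, in <module>
  File "h.py", line 50, in fk
    R=Ro.from_euler("ZYZYZ",[q[0],q[1]+q[2],q[3],q[4],q[5]],degrees=True).as_matrix()@Ro.from_euler("z",90,degrees=True).as_matrix()
      ~~~~~~~~~~~~~^^^^^^^^^^^^^^^^^^^^^^^^^^^^^^^^^^^^^^^^^^^^^^^^^^^^^^
  File "scipy/spatial/transform/_rotation.pyx", line 1413, in scipy.spatial.transform._rotation.Rotation.from_euler
ValueError: Expected axis specification to be a non-empty string of upto 3 characters, got ZYZYZ
```

Request:
move_arm --plan '[{"tx":-1.06,"ty":-0.1,"tz":-1.62,"wx":0,"wy":0,"wz":0},{"tx":-1.06,"ty":-0.1,"tz":-1.62,"wx":0,"wy":0,"wz":0},{"tx":-1.06,"ty":-0.1,"tz":-1.62,"wx":0,"wy":0,"wz":0},{"tx":-1.06,"ty":-0.1,"tz":-1.62,"wx":0,"wy":0,"wz":0},{"tx":-1.06,"ty":-0.1,"tz":-1.62,"wx":0,"wy":0,"wz":0},{"tx":-1.06,"ty":-0.1,"tz":-1.62,"wx":0,"wy":0,"wz":0},{"tx":-1.06,"ty":-0.1,"tz":-1.62,"wx":0,"wy":0,"wz":0},{"tx":-1.06,"ty":-0.1,"tz":-1.62,"wx":0,"wy":0,"wz":0},{"tx":-1.06,"ty":-0.1,"tz":-1.62,"wx":0,"wy":0,"wz":0},{"tx":-1.06,"ty":-0.1,"tz":-1.62,"wx":0,"wy":0,"wz":0},{"tx":-1.06,"ty":-0.1,"tz":-1.62,"wx":0,"wy":0,"wz":0},{"tx":-1.06,"ty":-0.1,"tz":-1.62,"wx":0,"wy":0,"wz":0}]'

```text
time_s: 6.25
ee_pos: [493.5, -61.8, 270.1]
ee_rot: [-179.7, 29.9, 102.6]
force: [0.4, -0.1, -3.3]
gripper_width: 30.7
gripper_force: 60.0
```

```bash
sed -i 's/    R=Ro.from_euler("ZYZYZ".*/    R=(Ro.from_euler("ZYZ",[q[0],q[1]+q[2],q[3]],degrees=True)*Ro.from_euler("YZ",[q[4],q[5]+90],degrees=True)).as_matrix()/; s/^    return fk_rows(q,R\[:,2\])@X,R/    return fk_rows(q,R[:,2])@X,R/' h.py
cat > p2.py <<'E'
from h import *
import sys
T=np.array([457.7,180.8,0]);t=np.radians(30);n=int(sys.argv[1])
R1=Rgrasp(102.5,t,1);F=Rfinal(-150,t,1);pf=T+[0,0,245]+19*F[:,2]
p,R=cur();print(p,env.state()["qpos"].round(1) if hasattr(env.state()["qpos"],"round") else env.state()["qpos"])
q0=ik(p,R)[0];q1=ik(pf,F,(40,20,110))[0];print(q0.round(),q1.round())
for k in range(1,n+1):
    u=k/n;pk,Rk=fk(q0+(q1-q0)*u) if k<n else (pf,F)
    p,R=steps(p,R,pk,Rk,12,3);print("base",(p-19*R[:,2]+140*(R@R1.T@-az(102.5))).round(),R[:,2].round(2))
E
python3 p2.py 3
```

```text
[493.47718756 -61.83538761 270.13504767] [ 12.4   7.7  99.6 -31.   75.2   8.6]
[ 12.   7.  99. -31.  76.   8.] [  52.   21.  106.  -53.   88. -138.]
N=12 {'tx': np.float64(0.49), 'ty': np.float64(0.41), 'tz': np.float64(-0.18), 'wx': np.float64(0.0072), 'wy': np.float64(-0.0118), 'wz': np.float64(-0.0945)} end [490.8  10.4 247.7] err [ 0.3  0.5 -0.3] rot 0.03
base [614. -36. 240.] [ 0.14 -0.61 -0.78]
N=12 {'tx': np.float64(-0.12), 'ty': np.float64(0.53), 'tz': np.float64(-0.37), 'wx': np.float64(0.0164), 'wy': np.float64(-0.0061), 'wz': np.float64(-0.0925)} end [482.5  84.8 236.7] err [ 0.2  0.1 -0.6] rot 0.04
base [575. 123. 152.] [ 0.25 -0.71 -0.65]
N=12 {'tx': np.float64(-0.44), 'ty': np.float64(0.08), 'tz': np.float64(-0.56), 'wx': np.float64(0.0194), 'wy': np.float64(0.0082), 'wz': np.float64(-0.0899)} end [465.9 166.6 235.4] err [ 0.   0.1 -0.1] rot 0.03
base [458. 181. 105.] [ 0.43 -0.75 -0.5 ]
```

```bash
sed -i 's/    p,R=steps/    if k<n: pk=pk+[0,0,40]\n    p,R=steps/' p2.py; python3 p2.py 3
```

```text
[493.47718756 -61.83538761 270.13504767] [ 12.4   7.7  99.6 -31.   75.2   8.6]
[ 12.   7.  99. -31.  76.   8.] [  52.   21.  106.  -53.   88. -138.]
N=12 {'tx': np.float64(0.32), 'ty': np.float64(0.3), 'tz': np.float64(-0.46), 'wx': np.float64(0.0072), 'wy': np.float64(-0.0118), 'wz': np.float64(-0.0945)} end [490.2  10.  288.4] err [-0.3  0.1  0.4] rot 0.03
base [613. -36. 281.] [ 0.14 -0.61 -0.78]
N=12 {'tx': np.float64(-0.12), 'ty': np.float64(0.53), 'tz': np.float64(-0.37), 'wx': np.float64(0.0164), 'wy': np.float64(-0.0061), 'wz': np.float64(-0.0925)} end [482.   84.5 277.3] err [-0.3 -0.3  0.1] rot 0.04
base [575. 123. 193.] [ 0.25 -0.71 -0.65]
N=12 {'tx': np.float64(-0.69), 'ty': np.float64(0.22), 'tz': np.float64(-0.37), 'wx': np.float64(0.0194), 'wy': np.float64(0.0082), 'wz': np.float64(-0.0899)} end [465.9 166.3 236. ] err [-0.  -0.2  0.5] rot 0.03
base [458. 181. 105.] [ 0.43 -0.75 -0.5 ]
```

Request:
move_arm --plan '[{"tx":0.32,"ty":0.3,"tz":-0.46,"wx":0.0072,"wy":-0.0118,"wz":-0.0945},{"tx":0.32,"ty":0.3,"tz":-0.46,"wx":0.0072,"wy":-0.0118,"wz":-0.0945},{"tx":0.32,"ty":0.3,"tz":-0.46,"wx":0.0072,"wy":-0.0118,"wz":-0.0945},{"tx":0.32,"ty":0.3,"tz":-0.46,"wx":0.0072,"wy":-0.0118,"wz":-0.0945},{"tx":0.32,"ty":0.3,"tz":-0.46,"wx":0.0072,"wy":-0.0118,"wz":-0.0945},{"tx":0.32,"ty":0.3,"tz":-0.46,"wx":0.0072,"wy":-0.0118,"wz":-0.0945},{"tx":0.32,"ty":0.3,"tz":-0.46,"wx":0.0072,"wy":-0.0118,"wz":-0.0945},{"tx":0.32,"ty":0.3,"tz":-0.46,"wx":0.0072,"wy":-0.0118,"wz":-0.0945},{"tx":0.32,"ty":0.3,"tz":-0.46,"wx":0.0072,"wy":-0.0118,"wz":-0.0945},{"tx":0.32,"ty":0.3,"tz":-0.46,"wx":0.0072,"wy":-0.0118,"wz":-0.0945},{"tx":0.32,"ty":0.3,"tz":-0.46,"wx":0.0072,"wy":-0.0118,"wz":-0.0945},{"tx":0.32,"ty":0.3,"tz":-0.46,"wx":0.0072,"wy":-0.0118,"wz":-0.0945}]'

```text
time_s: 7.25
ee_pos: [490.5, 10.4, 287.4]
ee_rot: [-143.6, 15.1, 173.0]
force: [-0.4, 0.6, -3.2]
gripper_width: 30.2
gripper_force: 60.0
```

Request:
move_arm --plan '[{"tx":-0.12,"ty":0.53,"tz":-0.37,"wx":0.0164,"wy":-0.0061,"wz":-0.0925},{"tx":-0.12,"ty":0.53,"tz":-0.37,"wx":0.0164,"wy":-0.0061,"wz":-0.0925},{"tx":-0.12,"ty":0.53,"tz":-0.37,"wx":0.0164,"wy":-0.0061,"wz":-0.0925},{"tx":-0.12,"ty":0.53,"tz":-0.37,"wx":0.0164,"wy":-0.0061,"wz":-0.0925},{"tx":-0.12,"ty":0.53,"tz":-0.37,"wx":0.0164,"wy":-0.0061,"wz":-0.0925},{"tx":-0.12,"ty":0.53,"tz":-0.37,"wx":0.0164,"wy":-0.0061,"wz":-0.0925},{"tx":-0.12,"ty":0.53,"tz":-0.37,"wx":0.0164,"wy":-0.0061,"wz":-0.0925},{"tx":-0.12,"ty":0.53,"tz":-0.37,"wx":0.0164,"wy":-0.0061,"wz":-0.0925},{"tx":-0.12,"ty":0.53,"tz":-0.37,"wx":0.0164,"wy":-0.0061,"wz":-0.0925},{"tx":-0.12,"ty":0.53,"tz":-0.37,"wx":0.0164,"wy":-0.0061,"wz":-0.0925},{"tx":-0.12,"ty":0.53,"tz":-0.37,"wx":0.0164,"wy":-0.0061,"wz":-0.0925},{"tx":-0.12,"ty":0.53,"tz":-0.37,"wx":0.0164,"wy":-0.0061,"wz":-0.0925}]'

```text
time_s: 8.25
ee_pos: [482.4, 84.8, 276.2]
ee_rot: [-136.1, -25.3, -136.6]
force: [-0.5, -0.3, -2.2]
gripper_width: 30.9
gripper_force: 60.0
```

```bash
python3 p2.py 1
```

```text
[482.39908268  84.82243992 276.24968562] [ 39.6  15.1 100.6 -45.5  87.3 -92.2]
[ 39.  14. 101. -46.  87. -93.] [  52.   21.  106.  -53.   88. -138.]
N=12 {'tx': np.float64(-0.68), 'ty': np.float64(0.22), 'tz': np.float64(-0.37), 'wx': np.float64(0.0192), 'wy': np.float64(0.0082), 'wz': np.float64(-0.0895)} end [465.8 165.9 235.6] err [-0.1 -0.6  0.1] rot 0.02
base [458. 180. 105.] [ 0.43 -0.75 -0.5 ]
```

Request:
move_arm --plan '[{"tx":-0.68,"ty":0.22,"tz":-0.37,"wx":0.0192,"wy":0.0082,"wz":-0.0895},{"tx":-0.68,"ty":0.22,"tz":-0.37,"wx":0.0192,"wy":0.0082,"wz":-0.0895},{"tx":-0.68,"ty":0.22,"tz":-0.37,"wx":0.0192,"wy":0.0082,"wz":-0.0895},{"tx":-0.68,"ty":0.22,"tz":-0.37,"wx":0.0192,"wy":0.0082,"wz":-0.0895},{"tx":-0.68,"ty":0.22,"tz":-0.37,"wx":0.0192,"wy":0.0082,"wz":-0.0895},{"tx":-0.68,"ty":0.22,"tz":-0.37,"wx":0.0192,"wy":0.0082,"wz":-0.0895},{"tx":-0.68,"ty":0.22,"tz":-0.37,"wx":0.0192,"wy":0.0082,"wz":-0.0895},{"tx":-0.68,"ty":0.22,"tz":-0.37,"wx":0.0192,"wy":0.0082,"wz":-0.0895},{"tx":-0.68,"ty":0.22,"tz":-0.37,"wx":0.0192,"wy":0.0082,"wz":-0.0895},{"tx":-0.68,"ty":0.22,"tz":-0.37,"wx":0.0192,"wy":0.0082,"wz":-0.0895},{"tx":-0.68,"ty":0.22,"tz":-0.37,"wx":0.0192,"wy":0.0082,"wz":-0.0895},{"tx":-0.68,"ty":0.22,"tz":-0.37,"wx":0.0192,"wy":0.0082,"wz":-0.0895}]'

```text
time_s: 9.25
ee_pos: [466.6, 166.3, 235.6]
ee_rot: [-179.9, -60.0, -60.1]
force: [0.5, 0.7, -3.8]
gripper_width: 30.8
gripper_force: 60.0
```

Request:
move_arm --plan '[{"tx":0,"ty":0,"tz":0,"wx":0,"wy":0,"wz":0},{"tx":0,"ty":0,"tz":0,"wx":0,"wy":0,"wz":0},{"tx":0,"ty":0,"tz":0,"wx":0,"wy":0,"wz":0},{"tx":0,"ty":0,"tz":0,"wx":0,"wy":0,"wz":0}]'

```text
time_s: 9.58
ee_pos: [467.1, 165.9, 236.8]
ee_rot: [-179.2, -60.0, -61.0]
force: [-0.1, 0.5, -3.3]
gripper_width: 30.8
gripper_force: 60.0
```

```bash
python3 - <<'E'
from h import *
a=grab("scene","sc5");b=grab("side","si5");f=grab("wrist","w5");s=env.state();p,R=cur()
F=Rfinal(-150,np.radians(30),1);print(p,s["ee_rot"],s["qpos"],np.degrees(Ro.from_matrix(R.T@F).magnitude()),s["time_s"])
A=cv2.resize(a["color"][60:260,290:430],None,fx=3,fy=3,interpolation=cv2.INTER_CUBIC)
B=cv2.resize(b["color"][30:230,170:296],None,fx=3,fy=3,interpolation=cv2.INTER_CUBIC)
cv2.imwrite("pics/c5.png",np.hstack([A,B])[...,::-1])
E
```

```text
[466.98109198 165.8710455  236.72624161] [-179.25906736  -60.0113449   -60.87373878] [  52.91670693   21.79309247  105.93924857  -52.96635234   87.76983584
 -136.36748302] 0.4372239666087106 9.7333
```

View pics/c5.png

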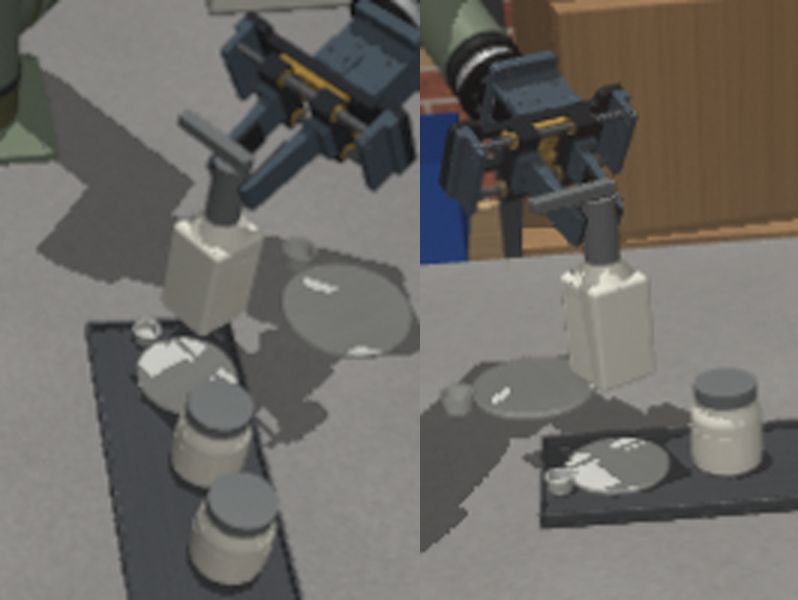

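Both views show the bottle upright above the plate, with its spout towards the cup. Spout tip: scene crop (184,118), side crop (533,203). Lowest corner: scene crop (207,332), side crop (655,370). Next I'll check lean and yaw numerically.

```bash
python3 - <<'E'
from h import *
a=load("sc5");b=load("si5");p,R=cur()
P=dict(tip=((186,118),(534,203)),tail=((249,161),(614,187)),b15=((207,332),(655,370)),b105=((163,307),(603,388)))
X_={}
for k,(u,v) in P.items():
    u=(290+u[0]/3-.33,60+u[1]/3-.33);v=(170+(v[0]-420)/3-.33,30+v[1]/3-.33)
    x,e=tri((a,b),(u,v));X_[k]=x;print(k,x.round(1),np.round(e,1))
d=X_["tip"]-X_["tail"];print("spout az",np.degrees(np.arctan2(d[1],d[0])),"pitch",np.degrees(np.arcsin(d[2]/np.linalg.norm(d))),np.linalg.norm(d))
B=frame(np.array([0,0,1.]),None) if 0 else None
R1=Rgrasp(102.5,np.radians(30),1);Rb1=np.column_stack([az(12.5),np.cross(az(102.5),az(12.5)),az(102.5)])
Rb=R@R1.T@Rb1;o=p-19*R[:,2]-140*Rb[:,2];print("model base",o.round(1),"axis",Rb[:,2].round(3),"spout az",np.degrees(np.arctan2(Rb[1,0],Rb[0,0])))
for n,q in dict(tip=(64,0,178),tail=(-16,0,178),c1=(-30,-30,0),c2=(30,-30,0),c3=(-30,30,0),c4=(30,30,0)).items(): print(n,(o+Rb@np.array(q)).round(1))
bx=cv2.threshold
E
```

```text
tip [404.5 152.5 281.6] [1.5 1.5]
tail [471.8 189.3 281.2] [2.6 2.6]
b15 [497.5 175.6 107.4] [1.9 1.9]
b105 [451.  146.3 103.6] [3.7 3.7]
spout az -151.33250447439204 pitch 0.26225299441797184 76.724347736957
model base [459.6 180.5 106.2] axis [-0.006 -0.003  1.   ] spout az -150.23199000893155
tip [403.  148.2 283.8]
tail [472.4 188.  284.3]
c1 [470.7 221.5 106.4]
c2 [418.6 191.7 106. ]
c3 [500.5 169.4 106.4]
c4 [448.4 139.6 106. ]
```

```bash
python3 - <<'E'
from h import *
p,R=cur();F=Rfinal(-150,np.radians(30),1);print(p,env.state()["force"])
tgt=np.array([457.7,176.8,0])+[0,0,140+22]+19*F[:,2];steps(p,R,tgt,F,12)
E
```

```text
[466.98109198 165.8710455  236.72624161] [-0.74452288  0.08144408 -2.69231661]
N=12 {'tx': np.float64(-0.6), 'ty': np.float64(0.02), 'tz': np.float64(0.37), 'wx': np.float64(0.0), 'wy': np.float64(-0.0), 'wz': np.float64(-0.0006)} end [466.4 162.7 152.2] err [ 0.5  0.1 -0.3] rot 0.03
```

Request:
move_arm --plan '[{"tx":-0.6,"ty":0.02,"tz":0.37,"wx":0,"wy":0,"wz":-0.0006},{"tx":-0.6,"ty":0.02,"tz":0.37,"wx":0,"wy":0,"wz":-0.0006},{"tx":-0.6,"ty":0.02,"tz":0.37,"wx":0,"wy":0,"wz":-0.0006},{"tx":-0.6,"ty":0.02,"tz":0.37,"wx":0,"wy":0,"wz":-0.0006},{"tx":-0.6,"ty":0.02,"tz":0.37,"wx":0,"wy":0,"wz":-0.0006},{"tx":-0.6,"ty":0.02,"tz":0.37,"wx":0,"wy":0,"wz":-0.0006},{"tx":-0.6,"ty":0.02,"tz":0.37,"wx":0,"wy":0,"wz":-0.0006},{"tx":-0.6,"ty":0.02,"tz":0.37,"wx":0,"wy":0,"wz":-0.0006},{"tx":-0.6,"ty":0.02,"tz":0.37,"wx":0,"wy":0,"wz":-0.0006},{"tx":-0.6,"ty":0.02,"tz":0.37,"wx":0,"wy":0,"wz":-0.0006},{"tx":-0.6,"ty":0.02,"tz":0.37,"wx":0,"wy":0,"wz":-0.0006},{"tx":-0.6,"ty":0.02,"tz":0.37,"wx":0,"wy":0,"wz":-0.0006}]'

```text
time_s: 10.73
ee_pos: [466.1, 162.9, 151.2]
ee_rot: [179.9, -60.0, -59.9]
force: [0.4, 0.1, -3.4]
gripper_width: 30.5
gripper_force: 60.0
```

Request:
move_arm --plan '[{"tx":0,"ty":0,"tz":0,"wx":0,"wy":0,"wz":0},{"tx":0,"ty":0,"tz":0,"wx":0,"wy":0,"wz":0},{"tx":0,"ty":0,"tz":0,"wx":0,"wy":0,"wz":0},{"tx":0,"ty":0,"tz":0,"wx":0,"wy":0,"wz":0}]'

```text
time_s: 11.07
ee_pos: [466.2, 163.0, 152.3]
ee_rot: [180.0, -60.0, -60.0]
force: [0.8, -0.3, -3.0]
gripper_width: 30.6
gripper_force: 60.0
```

```bash
python3 - <<'E'
from h import *
a=grab("scene","sc6");b=grab("side","si6");s=env.state();p,R=cur()
F=Rfinal(-150,np.radians(30),1);print(p,s["ee_rot"],s["force"],s["time_s"])
A=cv2.resize(a["color"][80:230,310:410],None,fx=4,fy=4,interpolation=cv2.INTER_CUBIC)
B=cv2.resize(b["color"][80:230,190:290],None,fx=4,fy=4,interpolation=cv2.INTER_CUBIC)
cv2.imwrite("pics/c6.png",np.hstack([A,B])[...,::-1])
E
```

```text
[466.15376828 163.00037144 152.27655469] [179.99274099 -60.02027675 -59.95196938] [-1.59182135  0.09541143 -2.86536226] 11.1667
```

View pics/c6.png

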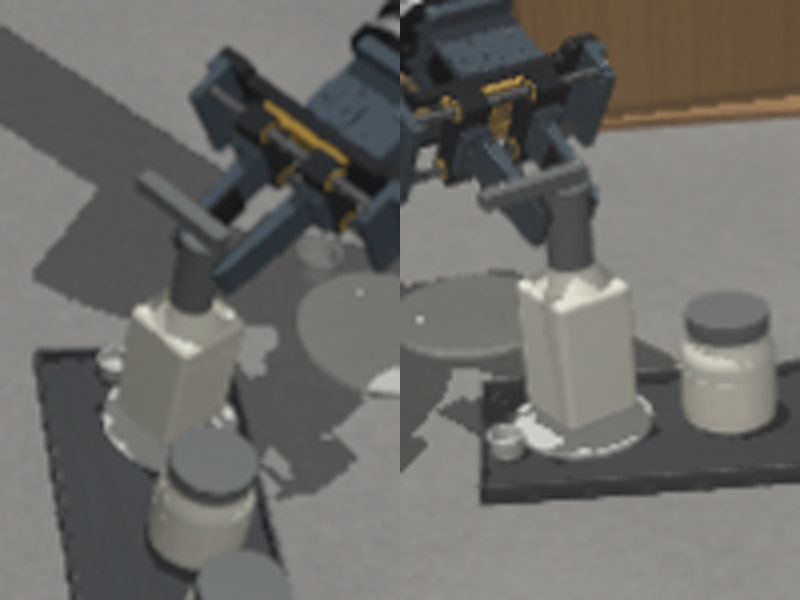

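```bash
python3 - <<'E'
from h import *
a=load("sc6");b=load("si6");p,R=cur()
P=dict(tip=((145,180),(485,196)),tail=((226,240),(584,177)),s15=((187,356),(631,286)),s105=((135,307),(555,313)),b105=((121,400),(568,427)))
for k,(u,v) in P.items():
    u=(310+u[0]/4-.4,80+u[1]/4-.4);v=(190+(v[0]-400)/4-.4,80+v[1]/4-.4)
    x,e=tri((a,b),(u,v));print(k,x.round(1),np.round(e,1))
F=R;o=p-19*R[:,2]-[0,0,140];print("model base",o)
E=np.column_stack([az(-150),az(-60),[0,0,1]])
for n,q in dict(tip=(64,0,178),tail=(-16,0,178),s15=(-30,30,100),s105=(30,30,100),b105=(30,30,0)).items(): print(n,(o+E@np.array(q)).round(1))
E
```

```text
tip [404.7 148.2 198. ] [1.4 1.4]
tail [469.  188.5 192.4] [2.8 2.8]
s15 [496.4 168.5 115.8] [0.5 0.5]
s105 [442.5 143.7 112.6] [0.3 0.3]
b105 [446.  144.3  20.6] [1.5 1.5]
model base [457.91498497 177.2475841   21.77073084]
tip [402.5 145.2 199.8]
tail [471.8 185.2 199.8]
s15 [498.9 166.3 121.8]
s105 [446.9 136.3 121.8]
b105 [446.9 136.3  21.8]
```

Both views show the bottle just above the plate and the spout tip over the cup. The measured tip is at (404.7,148.2) against the cup at (401.7,148), and the base is about 1 mm off centre. Lowering now.

Request:
move_arm --plan '[{"tx":-0.26,"ty":0,"tz":0.15,"wx":0,"wy":0,"wz":0},{"tx":-0.26,"ty":0,"tz":0.15,"wx":0,"wy":0,"wz":0},{"tx":-0.26,"ty":0,"tz":0.15,"wx":0,"wy":0,"wz":0},{"tx":-0.09,"ty":0,"tz":0.05,"wx":0,"wy":0,"wz":0},{"tx":0,"ty":0,"tz":0,"wx":0,"wy":0,"wz":0},{"tx":0,"ty":0,"tz":0,"wx":0,"wy":0,"wz":0},{"tx":0,"ty":0,"tz":0,"wx":0,"wy":0,"wz":0},{"tx":0,"ty":0,"tz":0,"wx":0,"wy":0,"wz":0}]'

```text
time_s: 11.83
ee_pos: [466.0, 162.8, 142.0]
ee_rot: [179.9, -60.0, -59.9]
force: [0.8, -0.7, -2.4]
gripper_width: 30.5
gripper_force: 60.0
```

Request:
move_arm --plan '[{"tx":-0.09,"ty":0,"tz":0.05,"wx":0,"wy":0,"wz":0},{"tx":0,"ty":0,"tz":0,"wx":0,"wy":0,"wz":0},{"tx":0,"ty":0,"tz":0,"wx":0,"wy":0,"wz":0},{"tx":0,"ty":0,"tz":0,"wx":0,"wy":0,"wz":0}]'

```text
time_s: 12.17
ee_pos: [466.3, 162.5, 141.9]
ee_rot: [179.9, -60.2, -59.9]
force: [-0.2, -0.5, 5.5]
gripper_width: 30.6
gripper_force: 60.0
```

Request:
move_arm --plan '[{"tx":-0.09,"ty":0,"tz":0.05,"wx":0,"wy":0,"wz":0},{"tx":0,"ty":0,"tz":0,"wx":0,"wy":0,"wz":0},{"tx":0,"ty":0,"tz":0,"wx":0,"wy":0,"wz":0},{"tx":0,"ty":0,"tz":0,"wx":0,"wy":0,"wz":0}]'

```text
time_s: 12.5
ee_pos: [466.5, 162.2, 141.9]
ee_rot: [180.0, -60.3, -60.0]
force: [0.4, -2.3, 9.2]
gripper_width: 30.8
gripper_force: 60.0
```

Request:
move_arm --plan '[{"tx":0,"ty":0,"tz":0,"wx":0,"wy":0,"wz":0},{"tx":0,"ty":0,"tz":0,"wx":0,"wy":0,"wz":0},{"tx":0,"ty":0,"tz":0,"wx":0,"wy":0,"wz":0},{"tx":0,"ty":0,"tz":0,"wx":0,"wy":0,"wz":0},{"tx":0,"ty":0,"tz":0,"wx":0,"wy":0,"wz":0},{"tx":0,"ty":0,"tz":0,"wx":0,"wy":0,"wz":0}]' --force 3

```text
time_s: 13.0
ee_pos: [466.1, 162.9, 140.0]
ee_rot: [179.9, -60.1, -59.9]
force: [1.3, -0.6, 4.7]
gripper_width: 32.1
gripper_force: 3.0
```

Request:
move_arm --plan '[{"tx":0,"ty":0,"tz":0,"wx":0,"wy":0,"wz":0},{"tx":0,"ty":0,"tz":0,"wx":0,"wy":0,"wz":0},{"tx":0,"ty":0,"tz":0,"wx":0,"wy":0,"wz":0},{"tx":0,"ty":0,"tz":0,"wx":0,"wy":0,"wz":0},{"tx":0,"ty":0,"tz":0,"wx":0,"wy":0,"wz":0},{"tx":0,"ty":0,"tz":0,"wx":0,"wy":0,"wz":0}]' --gripper 6.5

```text
time_s: 13.5
ee_pos: [465.9, 163.0, 139.6]
ee_rot: [179.9, -60.0, -59.9]
force: [0.1, 0.3, 0.9]
gripper_width: 64.4
gripper_force: 0.0
```

```bash
python3 - <<'E'
from h import *
a=grab("scene","sc7");b=grab("side","si7");s=env.state()
print(s["ee_pos"],s["force"],s["gripper_width"],s["time_s"])
A=cv2.resize(a["color"][80:230,310:410],None,fx=4,fy=4,interpolation=cv2.INTER_CUBIC)
B=cv2.resize(b["color"][80:230,190:290],None,fx=4,fy=4,interpolation=cv2.INTER_CUBIC)
cv2.imwrite("pics/c7.png",np.hstack([A,B])[...,::-1])
E
```

```text
[465.96180486 162.93932201 139.72415322] [0.07869598 0.54860085 0.1345153 ] 65.38353349858431 13.6
```

View pics/c7.png

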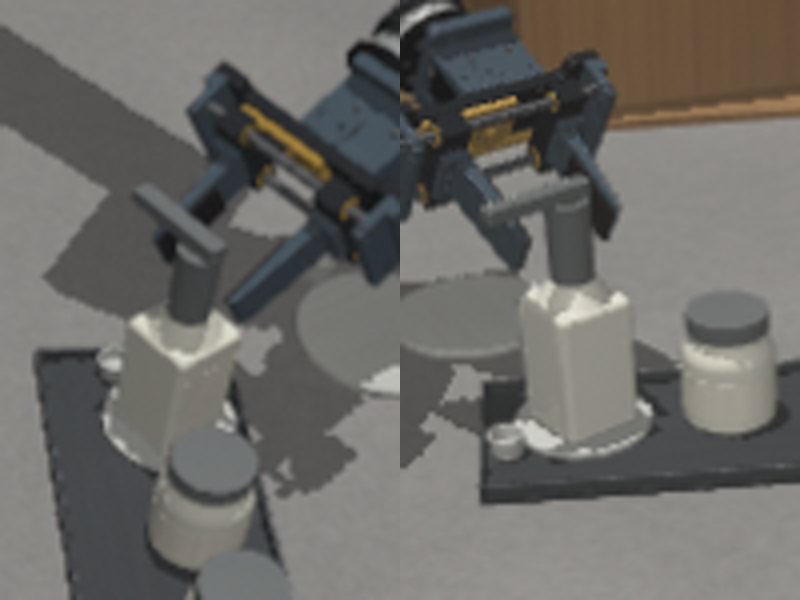

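Released: the bottle stands on the plate with both fingers clear. Tip at (141,190) in the scene crop and (487,212) in the side crop. Measuring before I retract.

```bash
python3 - <<'E'
from h import *
a=load("sc7");b=load("si7")
P=dict(tip=((141,192),(487,212)),tail=((220,252),(585,188)),s15=((187,368),(631,297)),s105=((133,318),(556,328)),b105=((120,418),(572,443)),cup=((112,357),(505,432)))
for k,(u,v) in P.items():
    u=(310+u[0]/4-.4,80+u[1]/4-.4);v=(190+(v[0]-400)/4-.4,80+v[1]/4-.4)
    x,e=tri((a,b),(u,v));print(k,x.round(1),np.round(e,1))
E
```

```text
tip [404.8 146.7 187.5] [1.2 1.2]
tail [469.8 186.1 184.3] [1.6 1.6]
s15 [496.8 170.4 105.5] [0.5 0.5]
s105 [442.3 143.6 101.3] [0.4 0.4]
b105 [448.8 145.3   5.3] [2.9 2.9]
cup [401.6 145.9  20.5] [1.2 1.2]
```

Request:
move_arm --plan '[{"tx":0,"ty":0,"tz":-0.8,"wx":0,"wy":0,"wz":0},{"tx":0,"ty":0,"tz":-1.0,"wx":0,"wy":0,"wz":0},{"tx":0,"ty":0,"tz":-1.0,"wx":0,"wy":0,"wz":0},{"tx":0,"ty":0,"tz":-1.0,"wx":0,"wy":0,"wz":0},{"tx":0,"ty":0,"tz":-1.0,"wx":0,"wy":0,"wz":0},{"tx":0,"ty":0,"tz":-1.0,"wx":0,"wy":0,"wz":0},{"tx":0,"ty":0,"tz":-1.0,"wx":0,"wy":0,"wz":0},{"tx":0,"ty":0,"tz":-1.0,"wx":0,"wy":0,"wz":0},{"tx":0,"ty":0,"tz":-1.0,"wx":0,"wy":0,"wz":0},{"tx":0,"ty":0,"tz":-1.0,"wx":0,"wy":0,"wz":0},{"tx":0,"ty":0,"tz":0,"wx":0,"wy":0,"wz":0},{"tx":0,"ty":0,"tz":0,"wx":0,"wy":0,"wz":0}]'

```text
time_s: 14.6
ee_pos: [423.4, 237.0, 188.9]
ee_rot: [179.9, -60.0, -59.9]
force: [0.3, -0.8, 0.3]
gripper_width: 64.9
gripper_force: 0.0
```

```bash
python3 - <<'E'
from h import *
a=grab("scene","sc8");f=grab("wrist","w8");b=grab("side","si8");s=env.state()
print(s["ee_pos"],s["force"],s["gripper_width"],s["time_s"])
# change vs. release frame in bottle region
for n,A,B in(("sc",a,load("sc7")),("si",b,load("si7"))): print(n,(np.abs(A["color"].astype(int)-B["color"])).max(2)[150:200,320:372].mean() if n=="sc" else (np.abs(A["color"].astype(int)-B["color"])).max(2)[145:195,220:250].mean())
k=[(0,0,9)]
A=cv2.resize(a["color"][80:230,310:410],None,fx=2.65,fy=2.65);W=cv2.resize(f["color"],None,fx=.945,fy=.945)
cv2.imwrite("pics/c8.png",np.hstack([A,W[:A.shape[0]]])[...,::-1])
E
```

```text
[423.47935659 235.93679137 188.60032784] [ 0.23215851  0.24766733 -0.51458087] 64.80082197514325 14.75
sc 7.416538461538462
si 4.824666666666666Traceback (most recent call last):
  File "<stdin>", line 8, in <module>
    return _nx.concatenate(arrs, 1, dtype=dtype, casting=casting)
           ~~~~~~~~~~~~~~~^^^^^^^^^^^^^^^^^^^^^^^^^^^^^^^^^^^^^^^
ValueError: all the input array dimensions except for the concatenation axis must match exactly, but along dimension 0, the array at index 0 has size 398 and the array at index 1 has size 397
```

```bash
python3 - <<'E'
from h import *
a=load("sc8");b=load("si8")
A=cv2.resize(a["color"][80:230,310:410],None,fx=4,fy=4,interpolation=cv2.INTER_CUBIC)
B=cv2.resize(b["color"][80:230,190:290],None,fx=4,fy=4,interpolation=cv2.INTER_CUBIC)
cv2.imwrite("pics/c8.png",np.hstack([A,B])[...,::-1])
E
```

```text
(no output)
```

View pics/c8.png

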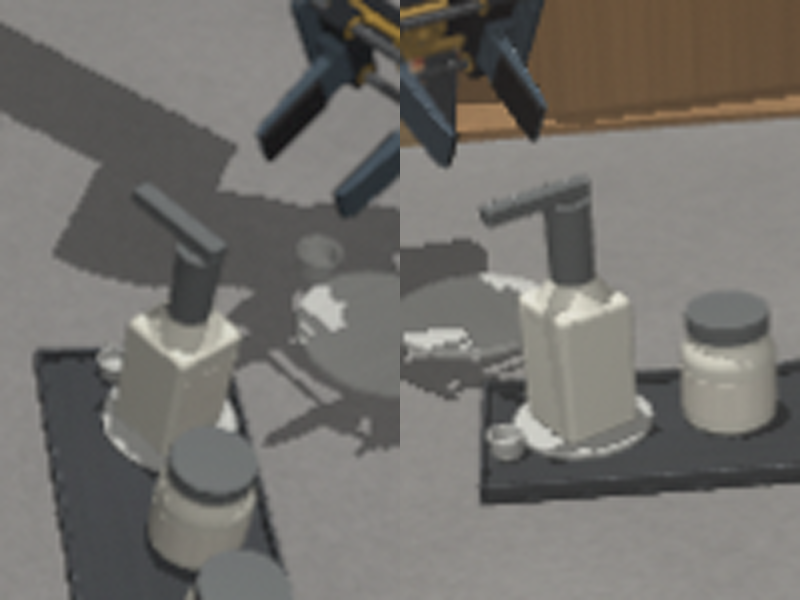

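The bottle stands in the same place (tip at (141,190) and (487,212)), the gripper is clear, and the jar in view has not moved. Handing in.

```bash
python3 -c "
from workcell import env
print(env.job_done())"
```

```text
the job is handed in; nothing more can be done
None
```

The pump bottle stands upright and released on the small drip plate in the tray; by the cameras its spout tip is about 3 mm from the cup's centre. The job is handed in at about 15 s of robot time, but the hand-in returned no verdict.

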